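# Trip-test the power box's breaker, reset it and switch the isolator on

## Task

Give the slicer's power box its daily trip test before it goes on: press the test button so that the breaker trips and its lever drops, push the tripped lever fully down to re-cock it, then lift it fully up so that it stays up by itself. Only then turn the isolator handle a quarter turn clockwise, from across to fully on (pointing up the slope). Do not shift or tip the things that stand beside the box.

Things in the scene. Friction and masses are not known exactly. Their poses are not given: they have to be found in the camera images.
- power_box: Stainless desk-shaped power box fixed to the counter: 270 mm wide, 190 deep, 125 high, a socket outlet 23 mm thick on each side wall. Front wall 50 mm high, then the operating panel slopes up away from the robot, 28 degrees from level, then a level top. Origin: centre of the underside; its front faces its -x, z up. It is turned up to 0.3 rad
- panel: The sloping panel, 160 mm up the slope, 270 wide. Origin: centre of its surface; x up the slope, y left, z out of the panel (28 degrees off vertical, towards the robot). At x = 0: isolator y = +86 mm, lever y = -8, button y = -92; x = 50, y = -92: a pilot lamp, 10 mm high. Breaker cover 136 x 94 mm stands 7 mm out, its rim 11 mm; the isolator's plate 6 mm
- breaker_lever (a joint): Rad: 0 = up, latched; 0.33 to 0.41 = tripped, half way; 0.66 = fully down (stop); -0.13 = upper stop just past the latch. A spring drives it to half way from both sides; the bar takes up to 10 N. Once tripped it stays up only after being pushed fully down (0.60 or more; the latch is re-cocked, the button springs out). It then latches when lifted to -0.08 or the upper stop
- lever_bar (a point): Centre of the lever's grip: a black round bar 16 mm thick, 62 mm long, lying along the panel's y on two cheeks 6 mm thick, 22 mm either side of its middle. It swings about the hinge on an 80 mm radius, 36 mm out of the panel when up or down, 40 mm half way; up and down lie 26 mm up and down the slope from half way
- lever_hinge (a point): Fixed point on the lever's hinge, 40 mm behind the panel's surface at the middle of the lever; the hinge axis is the panel's y. The bar leans 0.33 rad up the slope from the panel's z when up (joint 0), 0.33 rad down the slope when fully down
- test_button (a joint): How far the test button is pressed, m: 0 = out, 0.008 = fully in (stop). Its spring takes 2.4 N at first, 6 N fully in. The breaker trips from about 3 mm. Pressed fully in, it stays in by 6.5 mm until the lever has been pushed fully down. It dips and springs back when the lever passes the latch
- button_top (a point): Centre of the button's face: white round button, 28 mm diameter, in a steel bezel 40 mm across and 6 mm high. The face stands 17 mm out of the panel when out, and moves along the panel's -z
- isolator (a joint): Rad: 0 = off, handle across, its pointed end to the left (panel +y); 1.57 = on (stop), pointed end up the slope (panel +x). Turns clockwise seen from in front. It starts between 0 and 0.2, stays where it is left and takes about 0.18 N m
- isolator_axis (a point): Fixed point on the isolator's axis (along the panel's z), 28 mm out of the panel, inside the handle
- isolator_tip (a point): Point inside the handle near its pointed end, 26 mm from the axis, 28 mm out of the panel. The handle is a black bar 15 mm wide, 66 mm long (34 mm from the axis to its blunt end, 32 mm to its pointed end), standing from 12 to 38 mm out of the panel on a round foot 50 mm across whose top is 14 mm out of the panel
- pepper_jar: Spice jar with a lid, 45 mm across, 106 mm high, standing to the right of the box (must not be moved). Origin: centre of the underside
- dip_bowl: Small white bowl, 101 mm across, 45 mm high, standing to the right of the box (must not be moved). Origin: centre of the underside
- label_tape: Roll of tape lying flat, 98 mm across, 25 mm high, to the left of the box (must not be moved). Origin: centre of the underside

How it is judged:
On the way, in this order (a step that is already met when the one before it is completed fails the run):
1. the test button has tripped the breaker: its lever has dropped (value of joint breaker_lever above 0.25 rad), for 0.2 s.
2. the tripped lever has been pushed fully down (value of joint breaker_lever above 0.6 rad), for 0.1 s.
3. the lever has been lifted fully up (value of joint breaker_lever below 0.08 rad), for 0.2 s.
4. the isolator has been turned fully on, with the lever up (value of joint isolator above 1.42 rad and value of joint breaker_lever below 0.08 rad), for 0.2 s.
At the end, for the whole second after the job is handed in: the lever stays up by itself (within 0.08 rad of its latched place), the test button is out (less than 2 mm in) and the isolator is fully on (at 1.42 rad or more, its stop is at 1.57) and at rest (all of step 4 and value of joint breaker_lever above -0.06 rad and value of joint test_button below 0.002 m and velocity of joint isolator below 0.1 rad/s); the robot touches nothing.
It fails at once if the isolator is turned on while the lever is not up (value of joint isolator above 0.5 rad and value of joint breaker_lever above 0.15 rad).
It fails at once if the pepper jar is shifted by more than 20 mm or tipped (distance of pepper_jar from where it was at the start of the episode above 0.02 m or angle between pepper_jar's own z axis and vertical above 0.4 rad).
It fails at once if the dip bowl is shifted by more than 20 mm or tipped (distance of dip_bowl from where it was at the start of the episode above 0.02 m or angle between dip_bowl's own z axis and vertical above 0.4 rad).
It fails at once if the label tape is shifted by more than 20 mm or tipped (distance of label_tape from where it was at the start of the episode above 0.02 m or angle between label_tape's own z axis and vertical above 0.4 rad).
It also fails if it takes over 51 s, if anything falls off the work surface, if the arm or the gripper's body presses on something with over 40 N, if the wrist force passes 120 N, or if a joint passes its speed limit or range.

## Robot

A 7-joint arm with a two-finger parallel gripper is mounted at the origin on a cart in front of the work surface, level with it; the furniture and walls round the work are solid. World frame = base frame: x ahead of the robot, y to its left, z up, the work surface at z = 0. Lengths are in m, angles in rad, forces in N, time in s.
With the tool pointing down it reaches from about 0.4 to 0.85 m from the base axis. Payload 6.9 kg.
Tool frame: the origin (TCP) lies at the very end of the fingers, on their centre line; the grasp point (between the pads) lies 19 mm behind it; z points along the fingers, y is the line along which they close (so a half turn about z gives the same grasp; the last joint's range is limited). The gripper opens to 85 mm and grips with 20 to 120 N. Pads are 22 mm wide; open, the fingers measure 114 mm over their backs; the gripper's body (76 mm by 85 mm) begins 54 mm behind the grasp point. The pads swing forward as they close: fully open they stand 13 mm farther back than shut.
Start: joints at [-1.135, 0.507, -0.238, 1.5, 0.126, 1.149, -0.155], TCP at [0.203, 0.591, 0.231] pointing down, gripper open.
Joint ranges: [-3.08, 3.08], [-0.24, 2.05], [-1.43, 1.35], [0, 2.5], [-1.52, 4.66], [0.17, 1.96], [-2.89, 2.89]. Speed limits (rad/s): [2.39, 2.39, 3.14, 3.14, 3.14, 3.14, 3.14].

## Interface

Orientations are given as [roll, pitch, yaw] about the fixed x, y, z axes, in that order (R = Rz(yaw) Ry(pitch) Rx(roll)).
In Python, from rig import telemetry, imaging, workorder gives the robot as it stands.
- The arm moves only by the tool move_arm, never from a script. Its argument "series" is a list of rows, each a list of 7 numbers: the turn, a rotation vector about the tool's x, y, z in degrees, then the shift along the tool's x, y, z in cm, then the opening, from -1 (shut) to 1 (fully open). A call has 1 to 20 rows; each row shifts and turns the commanded pose from where the row before left it, along the tool's axes as they then stand; what a row does not reach is not made up. A row lasts 1/8 s, in which the tool goes at most 62.5 mm and 10.7 degrees, less where a joint would pass 70% of its speed; a pose out of reach is approached as far as the arm can. A call is refused whole if a number of a shift passes 6.25 or a number of a turn 10.7, either way. A call with a gripper value outside its range is refused whole. The fingers move at their own pace and stop on an object; "newtons" is the grip in N (left out, the last holds). Time passes only in rows, so rows that do not move let the fingers close. It gives the time, the measured TCP pose, the force, the opening and the grip force at its end, in the units of the state.
- telemetry.state(): the state, without advancing time (a new reading comes with each control period).
- imaging.capture(name): name is "scene" or "top" or "wrist"; returns the picture (400x640x3 uint8, red, green, blue); there is no depth.
- imaging.get_calibration(name): a dict with "fx", "fy", "cx", "cy" (pixels), "R" (3x3) and "t" (3): a world point X has camera coordinates R X + t; the wrist camera has in their place "hand_eye" (4x4, takes a point from camera to tool coordinates, whose origin is the TCP and whose axes are the flange's). Camera axes: x right, y down, z forward; pixel columns grow to the right and rows downward; lengths in m; the calibration is good to about 2 mm. The wrist camera is an equidistant fisheye: a pixel r from the principal point sees the ray r / f radians off the axis. A picture is of the moment at which its call begins: read the wrist's pose just before it. get_calibration takes no time and is no camera call.
- workorder.sign_off(): hands the job in; it is judged then, once.
The state is a dict: "t": time; "q": joint angles; "joint_velocities": joint speeds; "effort": joint torques, N m; "tcp_pos": TCP position; "ee_rot": TCP orientation; "ft_force": force on the tool from outside, world axes, zero at the start; "wrist_torque": the same for the moment, N m; "gripper_width": opening from 0.0 (shut) to 1.0 (fully open); "finger_force": force on a finger pad.
Only numpy, scipy, OpenCV 4.12 (cv2) and the standard library are available. Lean on these libraries where they do the work, as an engineer would, in place of code of your own. Each camera call takes 0.05 s, during which the arm holds its last target. There are 200 camera calls.

## Working session

There is one attempt and no reset: what is moved stays moved. The work goes in short steps, Python scripts to look and compute and a tool call to move; the robot and the scene stay as the last step left them, time stands still between calls to the robot, and variables do not carry over. Pictures are saved under pics/ and viewed, at most 10 in all, crops included, and the job is handed in when it is done.

Besides the shell and the picture viewer there is one more tool, called after "Request:" as name(argument=value, ...), one argument or row to a line, values as JSON. move_arm: Moves the arm, as the interface text tells. Its arguments: {"type":"object","properties":{"series":{"type":"array"},"newtons":{"type":"number"}},"required":["series"]}

```bash
mkdir -p pics; python3 - <<'E'
from rig import telemetry, imaging
import cv2,numpy as np
s=telemetry.state();print(s)
for n in ("scene","top"):
    cv2.imwrite(f"pics/{n}0.png",imaging.capture(n)[:,:,::-1])
    print(n,imaging.get_calibration(n))
print(imaging.get_calibration("wrist"))
E
```

```text
{'t': 0.0, 'q': array([-1.13447185,  0.50831538, -0.23746326,  1.50113039,  0.12568088,
        1.14889519, -0.15481375]), 'joint_velocities': array([-1.10110355e-03, -7.94363297e-04,  1.68256583e-05, -1.48221033e-03,
        2.58828364e-03, -1.02317066e-04, -3.49584414e-04]), 'effort': array([ 9.00402142e-05, -6.20588136e+01, -2.18660921e+00, -2.49644351e+01,
        1.27819431e-02,  1.17104704e-02,  1.10386094e-05]), 'tcp_pos': array([0.20295166, 0.59060138, 0.23044232]), 'ee_rot': array([-3.13982810e+00,  4.76650988e-05,  2.81070987e+00]), 'ft_force': array([-0.26848769, -0.49136302,  0.36950119]), 'wrist_torque': array([ 0.05301299, -0.01962345,  0.00979301]), 'finger_force': 0.0, 'gripper_width': 1.0032615968627554}
scene {'fx': 440.1331649929547, 'fy': 440.1331649929547, 'cx': 315.393385070278, 'cy': 197.65595143388288, 'R': array([[ 0.68632304, -0.72728924,  0.00332307],
       [-0.35135974, -0.33556219, -0.8740391 ],
       [ 0.63679433,  0.59870558, -0.48584422]]), 't': array([-0.33072306,  0.32981966,  0.57261452])}
top {'fx': 442.935169591086, 'fy': 442.935169591086, 'cx': 316.4201646205312, 'cy': 196.44265814853014, 'R': array([[-0.02883042, -0.99945969,  0.01578432],
       [-0.99456136,  0.02710092, -0.10056464],
       [ 0.10008253, -0.0185978 , -0.99480531]]), 't': array([0.10344892, 0.57003527, 1.0490066 ])}
{'fx': 309.70691628693146, 'fy': 309.70691628693146, 'cx': 321.2340733732927, 'cy': 196.87125747259097, 'hand_eye': array([[ 4.33247302e-04, -9.53997444e-01, -2.99814426e-01,
         7.58085559e-02],
       [ 9.99999886e-01,  3.52707922e-04,  3.22748965e-04,
         1.96997602e-04],
       [-2.02154765e-04, -2.99814531e-01,  9.53997487e-01,
        -1.41520415e-01],
       [ 0.00000000e+00,  0.00000000e+00,  0.00000000e+00,
         1.00000000e+00]])}
```

View pics/scene0.png

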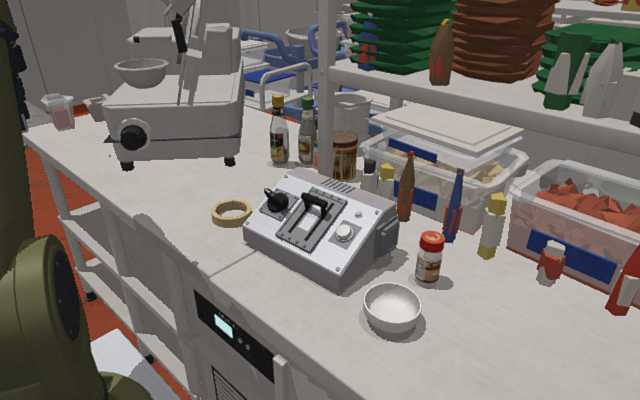

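View pics/top0.png

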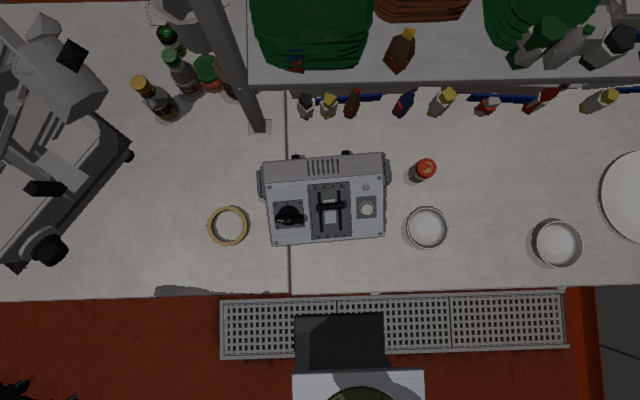

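The scene view shows the box around (322,225), the jar (430,258) and bowl (392,308) on the right, and the tape (231,212) on the left. In the top view the panel spans about columns 268–386 and rows 180–245. I'll zoom in to get exact feature pixels.

```bash
python3 - <<'E'
import cv2
a=cv2.imread("pics/top0.png")[145:255,250:400]; b=cv2.imread("pics/scene0.png")[160:295,235:405]
cv2.imwrite("pics/topz.png",cv2.resize(a,None,fx=5,fy=5,interpolation=cv2.INTER_CUBIC))
cv2.imwrite("pics/scz.png",cv2.resize(b,None,fx=4,fy=4,interpolation=cv2.INTER_CUBIC))
E
```

```text
(no output)
```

View pics/topz.png

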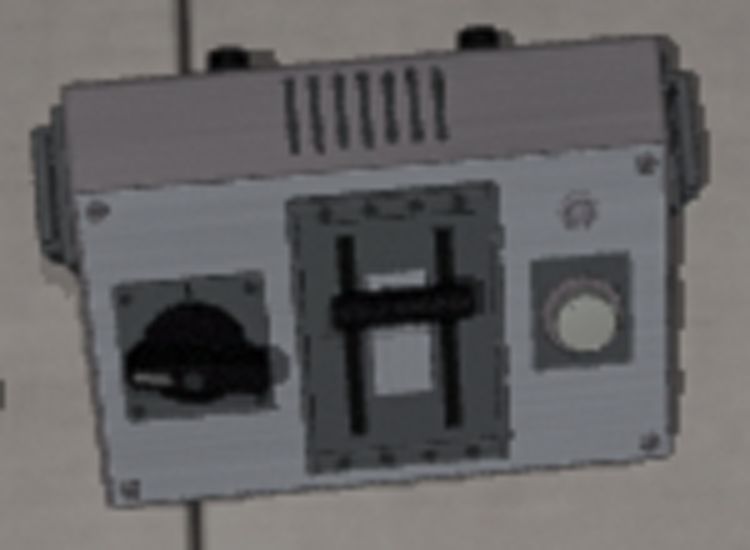

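View pics/scz.png

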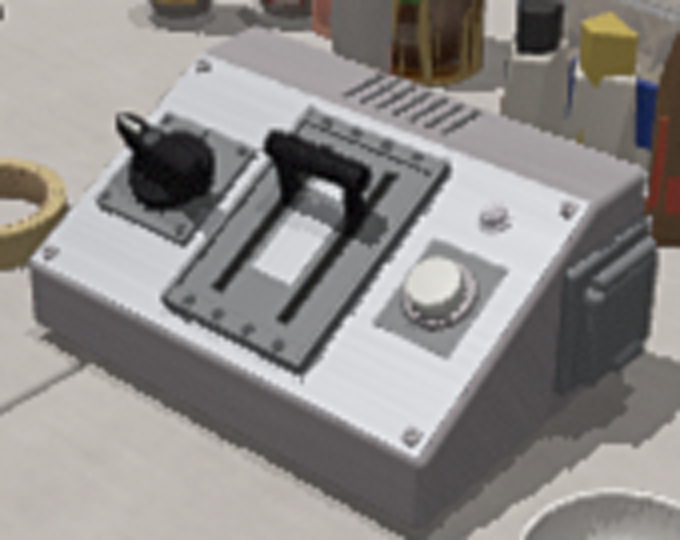

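The crops show the panel, cover corners and button face clearly in both views, so I'll fit the box's x, y and yaw from these.

```bash
cat > geo.py <<'E'
import numpy as np
from scipy.spatial.transform import Rotation as Ro
S=np.deg2rad(28)
def panel(p):  # p = x,y,yaw of box -> R,origin of panel
    Rb=Ro.from_euler('z',p[2]).as_matrix()
    return Rb@Ro.from_euler('y',-S).as_matrix(), Rb@[-.095+.08*np.cos(S),0,.05+.08*np.sin(S)]+[p[0],p[1],0]
def goal(p,pt,spin=0):  # tool pose: x=panel y, y=panel x, z=-panel z, TCP at panel point pt; spin = clockwise rad
    R,o=panel(p)
    return R@np.array([[0,1,0],[1,0,0],[0,0,-1.]])@Ro.from_euler('z',spin).as_matrix(), o+R@np.array(pt)
def need(p,pt,spin=0,s=None):
    """turn (deg rotvec) and shift (cm) in present tool axes to reach panel point"""
    if s is None:
        from rig import telemetry; s=telemetry.state()
    Rt=Ro.from_euler('xyz',s['ee_rot']).as_matrix(); Rg,g=goal(p,pt,spin)
    return np.rad2deg(Ro.from_matrix(Rt.T@Rg).as_rotvec()).round(2),(Rt.T@(g-s['tcp_pos'])*100).round(3), (Rg.T@(g-s['tcp_pos'])*100).round(3)
E
cat > fit.py <<'E'
from geo import *
from rig import imaging,telemetry
from scipy.optimize import least_squares
P=[(.08,.135,0),(.08,-.135,0),(-.08,-.135,0),(-.08,.135,0),(.068,.039,.011),(.068,-.055,.011),(-.068,-.055,.011),(-.068,.039,.011),(0,-.092,.017)]
T=np.array([(78,192),(665,145),(672,457),(110,506),(287,198),(497,182),(508,458),(307,472),(586,322)])/5+[250,145]-.4
Z=np.array([(np.nan,)*2,(588,195),(420,462),(33,262),(310,105),(450,165),(300,366),(165,298),(437,281)])/4+[235,160]-.4
P=np.array(P)
def res(p,views,raw=0):
    R,o=panel(p);out=[]
    for n,px in views:
        c=imaging.get_calibration(n);X=(P@R.T+o)@c['R'].T+c['t']
        uv=X[:,:2]/X[:,2:]*c['fx']+[c['cx'],c['cy']];out.append(uv-px)
    r=np.concatenate(out)
    return r if raw else np.nan_to_num(r).ravel()
V=[('top',T),('scene',Z)]
for v in (V,V[:1],V[1:]):
    f=least_squares(res,[.6,0,0],args=(v,),loss='soft_l1');print(f.x.round(4),np.abs(f.fun).mean())
p=least_squares(res,[.6,0,0],args=(V,),loss='soft_l1').x
print(res(p,V,1).round(1).tolist()); np.save('p.npy',p)
print(panel(p)[1]);print(need(p,(0,-.092,.08)))
E
python3 fit.py
```

```text
[0.5601 0.0693 0.0585] 0.7837789247962519
[0.56   0.0693 0.0566] 0.6672388314954847
[0.5602 0.0694 0.0621] 0.8746236384011973
[[-2.3, -1.0], [1.3, -1.9], [0.7, -0.4], [-0.8, -0.2], [-0.3, 0.9], [0.1, 0.5], [0.3, -0.1], [0.3, 0.7], [0.1, 0.2], [nan, nan], [3.4, 2.4], [0.8, 0.9], [-1.4, -0.4], [0.2, -0.6], [0.4, -1.8], [-0.4, 0.1], [-1.5, -0.5], [-0.8, -0.5]]
[0.53573336 0.06786205 0.08755773]
(array([-24.72, -16.47,  66.3 ]), array([-48.475, -48.561,   7.312]), array([-63.335,  19.927,  18.788]))
```

Request:
move_arm(
  series=[
    [-3.1,-2.05,8.3,0,0,0,-1],
    [-3.1,-2.05,8.3,0,0,0,-1],
    [-3.1,-2.05,8.3,0,0,0,-1],
    [-3.1,-2.05,8.3,0,0,0,-1],
    [-3.1,-2.05,8.3,0,0,0,-1],
    [-3.1,-2.05,8.3,0,0,0,-1],
    [-3.1,-2.05,8.3,0,0,0,-1],
    [-3.1,-2.05,8.3,0,0,0,-1],
    [0,0,0,0,0,0,-1],
  ],
  newtons=60,
)

```text
t: 1.23
tcp_pos: [0.2009, 0.5916, 0.23]
ee_rot: [2.653, -0.001, 1.632]
ft_force: [0.3, 0.1, -0.4]
gripper_width: 0.006
finger_force: 0.0
```

```bash
python3 -c "
from geo import *
from rig import telemetry
s=telemetry.state();print(s['t'],s['tcp_pos'],s['q'].round(2));print(need(np.load('p.npy'),(0,-.092,.06)))"
```

```text
1.225 [0.20087668 0.59163068 0.23001828] [-1.74  0.49  0.28  1.69  0.44  0.96 -1.68]
(array([ 0.02, -0.14,  0.12]), array([-63.534,  19.989,  20.691]), array([-63.444,  20.125,  20.835]))
```

Request:
move_arm(
  series=[
    [0,0,0,-2,1,0,-1],
    [0,0,0,-4,1.5,0,-1],
    [0,0,0,-4.5,1.5,0,-1],
    [0,0,0,-4.5,1.5,0,-1],
    [0,0,0,-4.5,1.5,0,-1],
    [0,0,0,-4.5,1.5,0,-1],
    [0,0,0,-4.5,1.5,0,-1],
    [0,0,0,-4.5,1.5,0,-1],
    [0,0,0,-4.5,1.5,0,-1],
    [0,0,0,-4.5,1.5,0,-1],
    [0,0,0,-4.5,1.5,0,-1],
    [0,0,0,-4.5,1.5,0,-1],
    [0,0,0,-4.5,1.5,0,-1],
    [0,0,0,-4.5,1,1,-1],
    [0,0,0,-4,0,2,-1],
    [0,0,0,0,0,3,-1],
    [0,0,0,0,0,3,-1],
    [0,0,0,0,0,3,-1],
    [0,0,0,0,0,2,-1],
    [0,0,0,0,0,0,-1],
  ],
)

```text
t: 3.72
tcp_pos: [0.4462, 0.0017, 0.2194]
ee_rot: [2.687, -0.024, 1.645]
ft_force: [0.3, -0.9, -0.0]
gripper_width: -0.001
finger_force: 0.0
```

```bash
python3 -c "
from geo import *
from rig import telemetry,imaging
import cv2
s=telemetry.state();print(s['t'],s['tcp_pos'],s['q'].round(2));print(need(np.load('p.npy'),(0,-.092,.06)))
cv2.imwrite('pics/w1.png',imaging.capture('wrist')[:,:,::-1])"
```

```text
3.725 [0.44615129 0.00166122 0.21938297] [-0.98  0.09  1.05  2.35 -0.48  0.33  0.54]
(array([-1.96, -1.67,  0.19]), array([-3.411,  2.378,  9.849]), array([-3.115,  2.049, 10.02 ]))
```

View pics/w1.png

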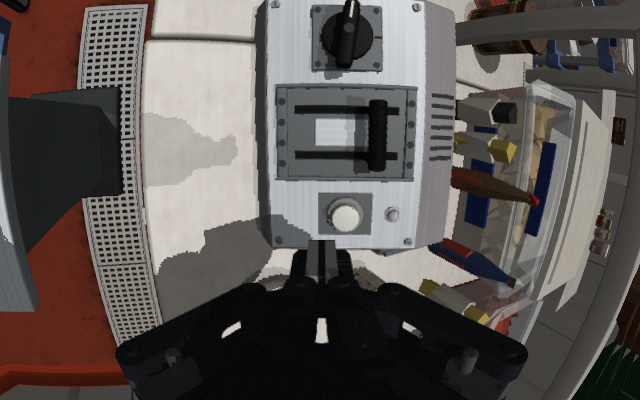

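The wrist view shows the button face at (344,217), the lamp at (393,214), the lever bar at (377,135) with its lever up, and the isolator handle across at (347,30). I'll use it to check the fit.

```bash
cat >> geo.py <<'E'
def cast(p,px,h,s,c):
    """wrist pixel -> panel coordinates at height h"""
    d=(np.array(px)-[c['cx'],c['cy']])/c['fx'];r=np.linalg.norm(d)
    ray=np.array([*(d/r*np.sin(r)),np.cos(r)]);H=c['hand_eye']
    Rt=Ro.from_euler('xyz',s['ee_rot']).as_matrix();R,o=panel(p)
    C=R.T@(Rt@H[:3,3]+s['tcp_pos']-o);v=R.T@Rt@H[:3,:3]@ray
    return (C+v*(h-C[2])/v[2])*1000
E
python3 -c "
from geo import *
from rig import telemetry,imaging
import cv2
p=np.load('p.npy');s=telemetry.state();c=imaging.get_calibration('wrist')
im=cv2.imread('pics/w1.png')
m=(im[200:240,325:365].min(2)>170).astype('uint8');n,l,st,ce=cv2.connectedComponentsWithStats(m)
k=1+st[1:,4].argmax();b=ce[k]+[325,200];print(b,st[k])
for n,q,h in(('button 0,-92',b,.017),('lamp 50,-92',(393,214),.01),('cover 68,39',(417,88),.011),('cover -68,39',(279,87),.011),('cover 68,-55',(413,180),.011),('cover -68,-55',(275,180),.011),('screws',(276,5),0),('',(417,7),0),('',(406,241),0),('',(278,241),0),('bar 26,-8',(377,135),.036),('isol blunt',(342,62),.03),('tip',(352,4),.03)):print(n,cast(p,q,h,s,c).round(1))
"
```

```text
[345.48571429 218.00204082] [  8   6  26  25 490]
button 0,-92 [ -0.9 -91.2  17. ]
lamp 50,-92 [ 47.7 -89.   10. ]
cover 68,39 [65.6 36.9 11. ]
cover -68,39 [-65.1  35.2  11. ]
cover 68,-55 [ 65.6 -53.2  11. ]
cover -68,-55 [-70.5 -55.   11. ]
screws [-70.8 122.    0. ]
 [ 69.7 123.5   0. ]
 [  67.  -123.5    0. ]
 [ -72.2 -125.     0. ]
bar 26,-8 [23.9 -8.3 36. ]
isol blunt [-6.8 55.6 30. ]
tip [  2.2 110.8  30. ]
```

Request:
move_arm(
  series=[
    [-2,-1.7,0.2,0,0,0,-1],
    [0,0,0,-1,0.7,2,-1],
    [0,0,0,-1,0.7,2.5,-1],
    [0,0,0,-1.1,0.65,2.5,-1],
    [0,0,0,0,0,2,-1],
    [0,0,0,0,0,1,-1],
    [0,0,0,0,0,1,-1],
    [0,0,0,0,0,0,-1],
    [0,0,0,0,0,0,-1],
  ],
)

```text
t: 4.9
tcp_pos: [0.5048, -0.0144, 0.1513]
ee_rot: [2.65, 0.001, 1.634]
ft_force: [0.9, -0.4, -0.6]
gripper_width: -0.001
finger_force: 0.0
```

```bash
python3 -c "
from geo import *
from rig import telemetry
s=telemetry.state();print(s['t'],s['q'].round(2));print(need(np.load('p.npy'),(0,-.092,.017)))"
```

```text
4.9 [-0.34  0.29  0.44  2.38 -1.52  0.18  1.59]
(array([ 0.17, -0.08,  0.26]), array([-1.173,  0.137,  5.602]), array([-1.165,  0.159,  5.604]))
```

Request:
move_arm(
  series=[
    [0,0,0,-0.6,0,0.5,-1],
    [0,0,0,-0.6,0.1,0.5,-1],
    [0,0,0,0,0,0.5,-1],
    [0,0,0,0,0,0.5,-1],
    [0,0,0,0,0,0.5,-1],
    [0,0,0,0,0,0,-1],
  ],
)

```text
t: 5.65
tcp_pos: [0.5207, -0.0261, 0.1374]
ee_rot: [2.665, -0.0, 1.635]
ft_force: [0.9, -0.3, -0.3]
gripper_width: 0.003
finger_force: 0.0
```

```bash
python3 -c "
from geo import *
from rig import telemetry
s=telemetry.state();print(s['t'],s['q'].round(3));print(need(np.load('p.npy'),(0,-.092,.017)))"
```

```text
5.65 [-0.228  0.332  0.348  2.342 -1.522  0.176  1.618]
(array([-0.69, -0.17,  0.27]), array([ 0.084, -0.483,  3.672]), array([ 0.092, -0.527,  3.666]))
```

```bash
sed -i "s/spin=0)/spin=0,tilt=0)/; s/spin=0,s=None/spin=0,tilt=0,s=None/; s/goal(p,pt,spin)$/goal(p,pt,spin,tilt)/; s/Ro.from_euler('z',spin).as_matrix(), o/Ro.from_euler('x',tilt,degrees=True).as_matrix()@Ro.from_euler('z',spin).as_matrix(), o/" geo.py; grep -n tilt geo.py
```

```text
7:def goal(p,pt,spin=0,tilt=0):  # tool pose: x=panel y, y=panel x, z=-panel z, TCP at panel point pt; spin = clockwise rad
9:    return R@np.array([[0,1,0],[1,0,0],[0,0,-1.]])@Ro.from_euler('x',tilt,degrees=True).as_matrix()@Ro.from_euler('z',spin).as_matrix(), o+R@np.array(pt)
10:def need(p,pt,spin=0,tilt=0,s=None):
14:    Rt=Ro.from_euler('xyz',s['ee_rot']).as_matrix(); Rg,g=goal(p,pt,spin,tilt)
```

Request:
move_arm(
  series=[
    [5,0,0,0,0,0,-1],
    [5,0,0,0,0,0,-1],
    [2,0,0,0,0,0,-1],
    [0,0,0,0,0,0,-1],
  ],
)

```text
t: 6.15
tcp_pos: [0.5265, -0.0194, 0.1385]
ee_rot: [2.799, -0.015, 1.646]
ft_force: [-0.1, -1.0, -0.6]
gripper_width: -0.002
finger_force: 0.0
```

```bash
python3 -c "
from geo import *
from rig import telemetry
s=telemetry.state();print(s['t'],s['q'].round(3));print(need(np.load('p.npy'),(0,-.092,.017),0,12))"
```

```text
6.15 [-0.449  0.4    0.65   2.206 -0.899  0.41   0.995]
(array([ 3.65, -1.13,  0.62]), array([-0.607, -0.615,  3.586]), array([-0.541, -0.379,  3.629]))
```

Request:
move_arm(
  series=[
    [3.6,-1.1,0.6,0,0,0,-1],
    [0,0,0,-0.3,-0.2,1,-1],
    [0,0,0,-0.2,-0.2,1,-1],
    [0,0,0,0,0,0,-1],
    [0,0,0,0,0,0,-1],
  ],
)

```text
t: 6.78
tcp_pos: [0.5276, -0.0252, 0.1182]
ee_rot: [2.862, -0.002, 1.627]
ft_force: [0.6, -0.8, 0.6]
gripper_width: -0.002
finger_force: 0.0
```

```bash
python3 -c "
from geo import *
from rig import telemetry
s=telemetry.state();print(s['t'],s['q'].round(3));print(need(np.load('p.npy'),(0,-.092,.017),0,12))"
```

```text
6.775 [-0.461  0.464  0.682  2.171 -0.854  0.455  0.935]
(array([ 0.03, -0.07, -0.15]), array([0.037, 0.1  , 1.659]), array([0.038, 0.101, 1.659]))
```

Request:
move_arm(
  series=[
    [0,0,0,0,0.1,0.8,-1],
    [0,0,0,0,0,0.7,-1],
    [0,0,0,0,0.05,0.3,-1],
    [0,0,0,0,0.05,0.3,-1],
    [0,0,0,0,0.05,0.2,-1],
    [0,0,0,0,0,0,-1],
  ],
)

```text
t: 7.52
tcp_pos: [0.5367, -0.0243, 0.0968]
ee_rot: [2.862, -0.001, 1.628]
ft_force: [-1.9, -0.1, 5.3]
gripper_width: 0.0
finger_force: 2.8
```

```bash
python3 -c "
from geo import *
from rig import telemetry,imaging
import cv2
s=telemetry.state();print(s['t'],s['q'].round(3));print(need(np.load('p.npy'),(0,-.092,.0095),0,12))
cv2.imwrite('pics/w2.png',imaging.capture('wrist')[:,:,::-1])"
```

```text
7.525 [-0.406  0.501  0.61   2.174 -0.924  0.411  0.996]
(array([ 0.04, -0.06, -0.09]), array([ 0.008, -0.027,  0.083]), array([ 0.009, -0.027,  0.083]))
```

View pics/w2.png

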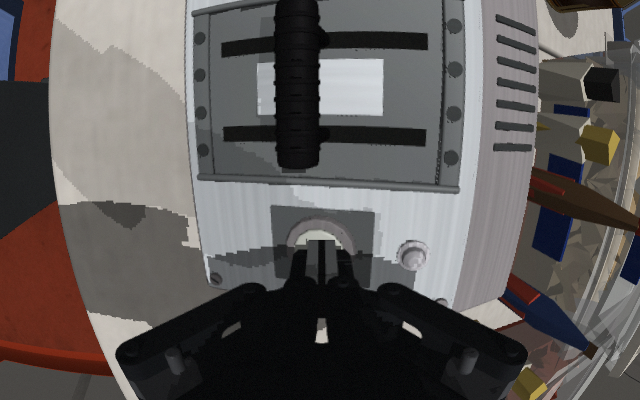

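The lever bar has dropped to halfway at (297,135) and the button is in, so the breaker has tripped. Next I'll retract, shift over the lever and open the gripper.

```bash
cat >> geo.py <<'E'
def needg(p,pt,spin=0,tilt=0):
    """as need, but pt is where the grasp point (19 mm behind TCP) must be"""
    Rg,_=goal(p,pt,spin,tilt);return need(p,np.array(pt)+panel(p)[0].T@Rg[:,2]*.019,spin,tilt)
E
python3 -c "
from geo import *
from rig import telemetry,imaging
p=np.load('p.npy');s=telemetry.state();c=imaging.get_calibration('wrist')
print(cast(p,(297,135),.045,s,c).round(1),cast(p,(297,135),.04,s,c).round(1))
print(needg(p,(-.002,-.008,.04),0,12))"
```

```text
[ -0.1 -26.8  45. ] [ -1.6 -27.4  40. ]
(array([ 0.04, -0.06, -0.09]), array([ 8.408, -0.87 , -0.944]), array([ 8.408, -0.857, -0.952]))
```

Request:
move_arm(
  series=[
    [0,0,0,0,0,-1.5,-1],
    [0,0,0,0,0,-3,-1],
    [0,0,0,0,0,-3,0],
    [0,0,0,2,0,-1,1],
    [0,0,0,3,0,0,1],
    [0,0,0,3,0,0,1],
    [0,0,0,0,0,0,1],
    [0,0,0,0,0,0,1],
  ],
)

```text
t: 8.57
tcp_pos: [0.5085, 0.0536, 0.1785]
ee_rot: [2.862, -0.001, 1.628]
ft_force: [0.3, -0.4, 0.3]
gripper_width: 1.002
finger_force: 0.0
```

```bash
python3 -c "
from geo import *
from rig import telemetry,imaging
p=np.load('p.npy');s=telemetry.state();c=imaging.get_calibration('wrist')
print(s['t'],s['q'].round(2),s['gripper_width'],needg(p,(-.002,-.008,.04),0,12))
import cv2
cv2.imwrite('pics/w3.png',imaging.capture('wrist')[:,:,::-1])"
```

```text
8.575 [-0.85  0.39  0.93  2.13 -0.63  0.57  0.56] 1.00150695494299 (array([ 0.02, -0.02, -0.08]), array([ 0.458, -0.845,  7.541]), array([ 0.462, -0.842,  7.541]))
```

View pics/w3.png

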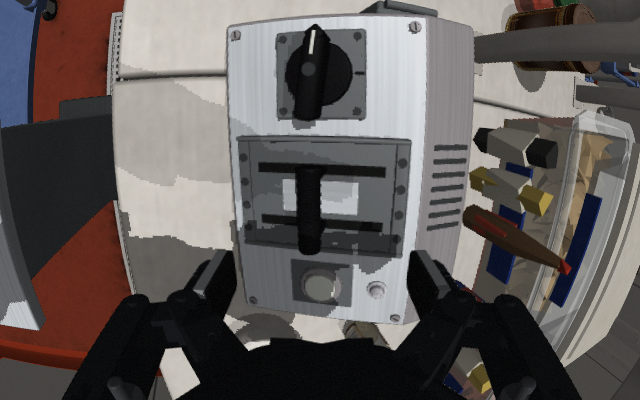

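The wrist view shows the bar at (309,210) between the open fingers, and the button still in. Descending to grip it.

Request:
move_arm(
  series=[
    [0,0,0,0.46,-0.84,0,1],
    [0,0,0,0,0,2,1],
    [0,0,0,0,0,2.5,1],
    [0,0,0,0,0,2,1],
    [0,0,0,0,0,1,1],
    [0,0,0,0,0,0,0],
    [0,0,0,0,0,0,-1],
    [0,0,0,0,0,0,-1],
    [0,0,0,0,0,0,-1],
    [0,0,0,0,0,0,-1],
    [0,0,0,0,0,0,-1],
  ],
  newtons=40,
)

```text
t: 10.0
tcp_pos: [0.5209, 0.0597, 0.1046]
ee_rot: [2.861, -0.002, 1.628]
ft_force: [-2.0, -0.3, 6.2]
gripper_width: 0.168
finger_force: 38.9
```

```bash
python3 -c "
from geo import *
from rig import telemetry
p=np.load('p.npy');s=telemetry.state();print(s['q'].round(2))
for j in (.365,.5,.66,.4,.2,0,-.1):
  a=.33-j;print(j,needg(p,(.08*np.sin(a),-.008,-.04+.08*np.cos(a)),0,12)[2])"
```

```text
[-0.65  0.49  0.68  2.2  -0.86  0.39  0.76]
0.365 [-0.074 -0.104  0.106]
0.5 [-0.074 -1.131  0.437]
0.66 [-0.074 -2.277  1.004]
0.4 [-0.074 -0.374  0.178]
0.2 [-0.074  1.197 -0.107]
0 [-0.074  2.794 -0.074]
-0.1 [-0.074  3.583  0.062]
```

Request:
move_arm(
  series=[
    [0,0,0,0,-0.6,0.15,-1],
    [0,0,0,0,-0.6,0.2,-1],
    [0,0,0,0,-0.6,0.25,-1],
    [0,0,0,0,-0.5,0.3,-1],
    [0,0,0,0,-0.1,0,-1],
    [0,0,0,0,0,0,-1],
    [0,0,0,0,0,0,-1],
  ],
)

```text
t: 10.88
tcp_pos: [0.5039, 0.0586, 0.0903]
ee_rot: [2.856, -0.0, 1.628]
ft_force: [10.2, 2.3, 0.4]
gripper_width: 0.174
finger_force: 41.0
```

```bash
python3 -c "
from geo import *
from rig import telemetry,imaging
p=np.load('p.npy');s=telemetry.state();print(s['q'].round(2))
for j in (.5,.6,.66,0,-.13):
  a=.33-j;print(j,needg(p,(.08*np.sin(a),-.008,-.04+.08*np.cos(a)),0,12)[2])"
```

```text
[-0.6   0.47  0.59  2.26 -0.94  0.3   0.83]
0.5 [-0.061  0.899 -0.467]
0.6 [-0.061  0.172 -0.134]
0.66 [-0.061 -0.247  0.1  ]
0 [-0.061  4.825 -0.978]
-0.13 [-0.061  5.846 -0.786]
```

Request:
move_arm(
  series=[
    [0,0,0,0,-0.25,0.1,-1],
    [0,0,0,0,-0.15,0.05,-1],
    [0,0,0,0,-0.1,0,-1],
    [0,0,0,0,0,0,-1],
    [0,0,0,0,0,0,-1],
  ],
)

```text
t: 11.5
tcp_pos: [0.5013, 0.0584, 0.0881]
ee_rot: [2.853, 0.0, 1.628]
ft_force: [14.5, 2.5, -1.0]
gripper_width: 0.169
finger_force: 40.4
```

```bash
python3 -c "
from geo import *
from rig import telemetry,imaging
p=np.load('p.npy');s=telemetry.state();print(s['q'].round(2))
for j in (.6,.66,.33,.1,0,-.13):
  a=.33-j;print(j,needg(p,(.08*np.sin(a),-.008,-.04+.08*np.cos(a)),0,12)[2])"
```

```text
[-0.59  0.47  0.57  2.27 -0.95  0.29  0.85]
0.6 [-0.057  0.484 -0.272]
0.66 [-0.057  0.065 -0.038]
0.33 [-0.057  2.511 -0.999]
0.1 [-0.057  4.339 -1.172]
0 [-0.057  5.137 -1.116]
-0.13 [-0.057  6.158 -0.924]
```

Request:
move_arm(
  series=[
    [0,0,0,0,0.6,-0.3,-1],
    [0,0,0,0,0.8,-0.35,-1],
    [0,0,0,0,0.8,-0.25,-1],
    [0,0,0,0,0.8,-0.15,-1],
    [0,0,0,0,0.8,-0.1,-1],
    [0,0,0,0,0.8,0,-1],
    [0,0,0,0,0.6,0.05,-1],
    [0,0,0,0,0.6,0.1,-1],
    [0,0,0,0,0.4,0.1,-1],
    [0,0,0,0,0,0,-1],
    [0,0,0,0,0,0,-1],
  ],
)

```text
t: 12.88
tcp_pos: [0.5498, 0.0615, 0.1103]
ee_rot: [2.868, -0.002, 1.628]
ft_force: [-6.6, -2.0, -0.4]
gripper_width: 0.172
finger_force: 43.4
```

```bash
python3 -c "
from geo import *
from rig import telemetry,imaging
p=np.load('p.npy');s=telemetry.state();print(s['q'].round(2))
for j in (.33,0,-.08,-.13):
  a=.33-j;print(j,needg(p,(.08*np.sin(a),-.008,-.04+.08*np.cos(a)),0,12)[2])"
```

```text
[-0.66  0.52  0.72  2.12 -0.83  0.46  0.72]
0.33 [-0.082 -2.768 -0.207]
0 [-0.082 -0.143 -0.323]
-0.08 [-0.082  0.489 -0.221]
-0.13 [-0.082  0.879 -0.132]
```

Request:
move_arm(
  series=[
    [0,0,0,0,0.4,0,-1],
    [0,0,0,0,0.3,0,-1],
    [0,0,0,0,0.3,0,-1],
    [0,0,0,0,0,0,-1],
    [0,0,0,0,0,0,-1],
  ],
)

```text
t: 13.5
tcp_pos: [0.5566, 0.0619, 0.1114]
ee_rot: [2.874, -0.003, 1.628]
ft_force: [-11.9, -2.2, -4.5]
gripper_width: 0.171
finger_force: 43.0
```

```bash
python3 -c "
from geo import *
from rig import telemetry,imaging
p=np.load('p.npy');s=telemetry.state();print(s['q'].round(2))
for j in (0,-.08,-.13):
  a=.33-j;print(j,needg(p,(.08*np.sin(a),-.008,-.04+.08*np.cos(a)),0,12)[2])"
```

```text
[-0.66  0.53  0.73  2.09 -0.82  0.49  0.71]
0 [-0.083 -0.827 -0.404]
-0.08 [-0.083 -0.196 -0.301]
-0.13 [-0.083  0.194 -0.212]
```

Request:
move_arm(
  series=[
    [0,0,0,0,0.3,-0.1,-1],
    [0,0,0,0,0.2,-0.1,-1],
    [0,0,0,0,0,0,-1],
    [0,0,0,0,0,0,-1],
  ],
)

```text
t: 14.0
tcp_pos: [0.5565, 0.062, 0.1115]
ee_rot: [2.883, -0.002, 1.628]
ft_force: [-13.7, -4.6, -19.3]
gripper_width: 0.168
finger_force: 41.7
```

```bash
python3 -c "
from geo import *
from rig import telemetry,imaging
p=np.load('p.npy');s=telemetry.state();print(s['q'].round(2))
for j in (0,-.08,-.13):
  a=.33-j;print(j,needg(p,(.08*np.sin(a),-.008,-.04+.08*np.cos(a)),0,12)[2])"
```

```text
[-0.66  0.54  0.74  2.09 -0.81  0.5   0.7 ]
0 [-0.093 -0.823 -0.387]
-0.08 [-0.093 -0.192 -0.285]
-0.13 [-0.093  0.198 -0.195]
```

Request:
move_arm(
  series=[
    [0,0,0,0,-0.5,0.1,-1],
    [0,0,0,0,-0.5,0,-1],
    [0,0,0,0,0,0,-0.2],
    [0,0,0,0,0,0,0.2],
    [0,0,0,0,0,0,0.4],
    [0,0,0,0,0,0,0.4],
    [0,0,0,0,0,-2,0.4],
    [0,0,0,0,0,-3,0.6],
    [0,0,0,0,0,-3,1],
    [0,0,0,0,0,0,1],
    [0,0,0,0,0,0,1],
  ],
)

```text
t: 15.38
tcp_pos: [0.5364, 0.0608, 0.1914]
ee_rot: [2.86, -0.002, 1.629]
ft_force: [-0.2, -0.4, -0.2]
gripper_width: 1.0
finger_force: 0.0
```

```bash
python3 -c "
from geo import *
from rig import telemetry,imaging
p=np.load('p.npy');s=telemetry.state();print(s['q'].round(2))
print(needg(p,(0,.086,.034),.15,0),needg(p,(0,.086,.034),.15,12))
import cv2
cv2.imwrite('pics/w4.png',imaging.capture('wrist')[:,:,::-1])"
```

```text
[-0.85  0.42  0.94  2.05 -0.62  0.63  0.54]
(array([-11.84,   0.8 ,   8.52]), array([ 9.29 , -3.23 ,  8.517]), array([ 8.468, -6.239,  7.658])) (array([ 0.13, -0.1 ,  8.56]), array([ 9.289, -3.625,  8.558]), array([ 8.663, -4.949,  8.552]))
```

View pics/w4.png

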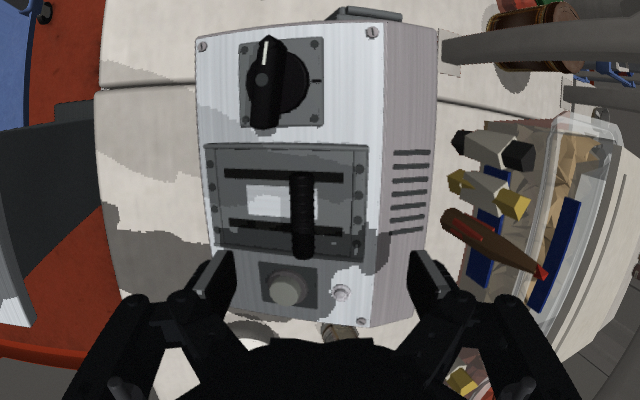

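The bar is back at (301,215), so the lever is up and staying there, and the button face at (287,288) looks raised. Moving above the isolator with less tilt.

```bash
python3 -c "
from geo import *
from rig import telemetry,imaging
p=np.load('p.npy');s=telemetry.state();c=imaging.get_calibration('wrist')
print('bar',cast(p,(301,215),.036,s,c),'tip',cast(p,(267,42),.038,s,c),'blunt',cast(p,(264,127),.03,s,c))
print(needg(p,(0,.086,.034),.15,6))"
```

```text
bar [22.92629448 -6.79717956 36.        ] tip [  1.85174343 110.78551892  38.        ] blunt [-4.2776149  53.26193556 30.        ]
(array([-5.93,  0.37,  8.53]), array([ 9.306, -3.361,  8.511]), array([ 8.585, -5.558,  8.107]))
```

Request:
move_arm(
  series=[
    [0,0,4.2,2,-0.8,0,1],
    [0,0,4.3,3,-0.8,0,1],
    [-3,0,0,3,-1.6,0,1],
    [-3,0,0,1,-1,1,1],
    [0,0,0,0,0,0,1],
    [0,0,0,0,0,0,1],
  ],
)

```text
t: 16.18
tcp_pos: [0.5022, 0.1516, 0.1723]
ee_rot: [2.76, -0.042, 1.485]
ft_force: [-0.2, -0.1, 0.4]
gripper_width: 0.994
finger_force: 0.0
```

```bash
python3 -c "
from geo import *
from rig import telemetry,imaging
p=np.load('p.npy');s=telemetry.state();c=imaging.get_calibration('wrist')
print(s['q'].round(2),needg(p,(0,.086,.034),.15,6))"
```

```text
[-1.16  0.43  1.01  2.19 -0.72  0.41  0.26] (array([0.09, 0.87, 0.01]), array([ 0.023, -0.888,  7.447]), array([-0.09 , -0.877,  7.448]))
```

Request:
move_arm(
  series=[
    [0,0.9,0,0,-0.9,0,1],
    [0,0,0,0,0,2,1],
    [0,0,0,0,0,2,1],
    [0,0,0,0,0,1.5,1],
    [0,0,0,0,0,0,1],
    [0,0,0,0,0,0,1],
  ],
)

```text
t: 16.92
tcp_pos: [0.5138, 0.1537, 0.1182]
ee_rot: [2.76, -0.057, 1.49]
ft_force: [-0.3, 1.0, -0.8]
gripper_width: 0.999
finger_force: 0.0
```

```bash
python3 -c "
from geo import *
from rig import telemetry,imaging
p=np.load('p.npy');s=telemetry.state();c=imaging.get_calibration('wrist')
print(s['q'].round(2),needg(p,(0,.086,.034),.15,6))"
```

```text
[-0.92  0.46  0.7   2.24 -0.92  0.24  0.45] (array([ 0.11, -0.07, -0.03]), array([-0.093,  0.068,  1.995]), array([-0.09 ,  0.072,  1.995]))
```

Request:
move_arm(
  series=[
    [3,-0.4,0,0,0,0,1],
    [0,0,0,0,0,0.7,1],
    [0,0,0,0,0,0,1],
    [0,0,0,0,0,0,1],
  ],
)

```text
t: 17.42
tcp_pos: [0.5154, 0.1546, 0.1109]
ee_rot: [2.813, -0.05, 1.489]
ft_force: [0.1, 0.2, -0.6]
gripper_width: 1.003
finger_force: 0.0
```

```bash
python3 -c "
from geo import *
from rig import telemetry,imaging
p=np.load('p.npy');s=telemetry.state();c=imaging.get_calibration('wrist')
print(s['q'].round(2),needg(p,(0,.086,.034),.15,9))"
```

```text
[-0.93  0.5   0.75  2.2  -0.89  0.34  0.43] (array([ 0.04, -0.12,  0.05]), array([-0.154,  0.169,  1.242]), array([-0.152,  0.17 ,  1.242]))
```

Request:
move_arm(
  series=[
    [0,0,0,-0.15,0.17,0.4,1],
    [0,0,0,0,0,0.4,0.4],
    [0,0,0,0,0,0,-0.4],
    [0,0,0,0,0,0,-1],
    [0,0,0,0,0,0,-1],
    [0,0,0,0,0,0,-1],
    [0,0,0,0,0,0,-1],
  ],
  newtons=40,
)

```text
t: 18.3
tcp_pos: [0.5186, 0.1532, 0.1037]
ee_rot: [2.815, -0.05, 1.489]
ft_force: [-7.0, -0.2, 4.2]
gripper_width: 0.184
finger_force: 38.4
```

```bash
python3 -c "
from geo import *
from rig import telemetry,imaging
p=np.load('p.npy');s=telemetry.state();c=imaging.get_calibration('wrist')
print(s['q'].round(2),needg(p,(0,.086,.038),.15,9), needg(p,(0,.086,.038),1.57,9),s['wrist_torque'])"
```

```text
[-0.9   0.51  0.72  2.2  -0.91  0.32  0.45] (array([-0.07, -0.14,  0.08]), array([-0.016,  0.025,  0.064]), array([-0.016,  0.025,  0.064])) (array([-1.600e-01, -6.000e-02,  8.144e+01]), array([-0.016,  0.025,  0.064]), array([0.022, 0.019, 0.064])) [-0.11645019  0.82338988  0.09190695]
```

Request:
move_arm(
  series=[
    [0,0,5,0,0,0,-1],
    [0,0,6,0,0,0,-1],
    [0,0,6,0,0,0,-1],
    [0,0,6,0,0,0,-1],
    [0,0,6,0,0,0,-1],
    [0,0,6,0,0,0,-1],
    [0,0,6,0,0,0,-1],
    [0,0,0,0,0,0,-1],
  ],
)

```text
t: 19.3
tcp_pos: [0.5186, 0.1529, 0.1036]
ee_rot: [2.924, -0.251, 0.791]
ft_force: [-7.8, -0.5, 6.3]
gripper_width: 0.174
finger_force: 39.0
```

```bash
python3 -c "
from geo import *
from rig import telemetry,imaging
p=np.load('p.npy');s=telemetry.state()
print(s['q'].round(2),needg(p,(0,.086,.038),1.57,9),s['wrist_torque'])"
```

```text
[-1.    0.58  0.91  2.2  -1.11  0.43 -0.06] (array([-1.200e-01,  1.000e-02,  4.034e+01]), array([0.031, 0.017, 0.057]), array([ 0.035, -0.008,  0.058])) [-0.31326569  0.83284424 -0.15360936]
```

Request:
move_arm(
  series=[
    [0,0,6,0,0,0,-1],
    [0,0,6,0,0,0,-1],
    [0,0,6,0,0,0,-1],
    [0,0,6,0,0,0,-1],
    [0,0,6,0,0,0,-1],
    [0,0,6,0,0,0,-1],
    [0,0,5,0,0,0,-1],
    [0,0,0,0,0,0,-1],
    [0,0,0,0,0,0,-1],
  ],
)

```text
t: 20.42
tcp_pos: [0.5184, 0.1533, 0.1034]
ee_rot: [-3.136, -0.33, 0.05]
ft_force: [-6.0, -0.6, 3.7]
gripper_width: 0.167
finger_force: 39.2
```

```bash
python3 -c "
from geo import *
from rig import telemetry,imaging
p=np.load('p.npy');s=telemetry.state()
print(s['q'].round(2),needg(p,(0,.086,.038),1.57,9),s['wrist_torque'])"
```

```text
[-1.08  0.66  1.08  2.2  -1.24  0.56 -0.65] (array([-0.14,  0.08, -0.53]), array([0.053, 0.029, 0.045]), array([0.052, 0.029, 0.045])) [-0.05888087  1.01567194  0.29746035]
```

Request:
move_arm(
  series=[
    [0,0,0,0,0,0,-0.3],
    [0,0,0,0,0,0,0],
    [0,0,0,0,0,0,0.1],
    [0,0,0,0,0,0,0.1],
    [0,0,0,0,0,-2,0.1],
    [0,0,0,0,0,-4,0.1],
    [0,0,0,0,0,-4,0.1],
    [0,0,0,-3,0,-3,0.1],
    [0,0,0,-4,0,0,0.1],
    [0,0,0,-2,0,0,0.1],
    [0,0,0,0,0,0,0.1],
  ],
)

```text
t: 21.8
tcp_pos: [0.3912, 0.1466, 0.1969]
ee_rot: [-3.135, -0.331, 0.05]
ft_force: [0.2, 0.1, 0.2]
gripper_width: 0.547
finger_force: 0.0
```

```bash
python3 -c "
from rig import telemetry,imaging
import cv2,numpy as np
s=telemetry.state();print(s['t'],s['tcp_pos'],s['ft_force'])
w=imaging.capture('wrist')[:,:,::-1];z=imaging.capture('scene')[155:295,235:445,::-1]
cv2.imwrite('pics/w5.png',np.vstack([cv2.resize(w,(480,300)),cv2.resize(z,(480,300),interpolation=cv2.INTER_CUBIC)]))"
```

```text
21.8 [0.3911612  0.1466335  0.19694478] [0.22945187 0.11377057 0.23731195]
```

View pics/w5.png

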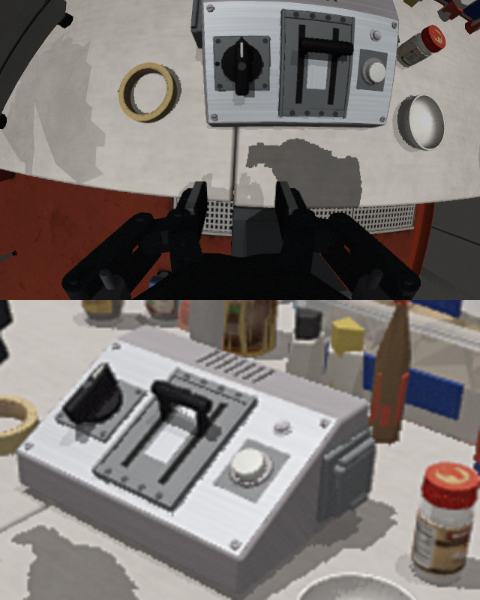

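The isolator handle at (241,65) points up the slope and the lever at (327,47) is up. The button at (374,72) is out and the neighbouring things haven't moved. Handing in.

```bash
python3 -c "
from rig import workorder
print(workorder.sign_off())"
```

```text
the job is handed in; nothing more can be done
None
```

I ran the trip test, re-cocked and latched the lever up, turned the isolator fully on and handed the job in at about 22 s; the last pictures showed everything in place, but the sign-off returned no verdict.

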